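# Exercise a spring balance and hold it hanging for its zero

### The arm

A 7-joint arm with a two-finger parallel gripper is mounted at the origin on the work surface; the furniture and walls round the work are solid. World frame = base frame: x ahead of the robot, y to its left, z up, the work surface at z = 0. Lengths are in m, angles in degrees, forces in N, time in s.
With the tool pointing down it reaches from about 0.35 to 0.9 m from the base axis. Payload 7.2 kg.
Tool frame: the origin (TCP) lies between the finger pads; the fingertips stand 17 mm ahead of it and the grasp point (between the pads) lies 2 mm behind it; z points along the fingers, y is the direction in which the jaws open and shut (so a half turn about z gives the same grasp; the last joint's range is limited). The gripper opens to 88 mm and grips with 3 to 60 N. Pads are 20 mm wide; open, the fingers measure 115 mm over their backs; the gripper's body (75 mm by 178 mm) begins 61 mm behind the grasp point.
Start: joints at [-76.215, 23.554, -0.728, 91.456, 0.321, 64.991, -4.71], TCP at [0.19, 0.595, 0.24] pointing down, gripper open.
Joint ranges: [-169.25, 169.25], [-16.82, 113.86], [-84.01, 82.57], [7.8, 145.47], [-59.2, 239.2], [7.22, 106.19], [-163.78, 163.78]. Speed limits (degrees/s): [136.94, 136.94, 172.46, 172.46, 180, 180, 180].

### API

Orientations are given as a 3x3 rotation matrix whose columns are the frame's x, y, z axes.
In Python, from station import readout, capture, camera_model, ctrl, trace gives the robot as it stands.
- The arm moves only by the tool jog_arm, never from a script. Its argument "rows" is a list of rows, each an object of numbers: "ax", "ay", "az": the turn, a rotation vector about the tool's x, y, z in rad; "x", "y", "z": the shift along the tool's x, y, z in mm; "claw": the gripper's target within -1 to 1 (fully open at 1, half-way at 0, shut at -1). In form: [{"ax": .., "ay": .., "az": .., "x": .., "y": .., "z": .., "claw": ..}, ...]. A call has 1 to 10 rows; each row is the pose to reach, as a shift and turn from the pose measured when the call began, along the tool's axes at that moment; what a row does not reach only later rows make up. A row lasts 1/12 s, in which the tool goes at most 41.7 mm and 7.16 degrees, less where a joint would pass 70% of its speed; a pose out of reach is approached as far as the arm can. A call with a gripper value outside its range is refused whole. The fingers move at their own pace and stop on an object; the grip force is fixed at half the most. Time passes only in rows, so rows that repeat a pose let the fingers close. It gives the time, the measured TCP pose, the force and the opening at its end, in the units of the state.
- readout.sense(): the state, without advancing time (a new reading comes with each control period).
- capture(name): name is "scene" or "top" or "wrist"; returns the picture (384x512x3 uint8, red, green, blue); there is no depth.
- camera_model(name): a dict with "fx", "fy", "cx", "cy" (pixels), "dist_coeffs" ([k1, k2, p1, p2, k3] as OpenCV has them; the pictures are not rectified), "extrinsics" (4x4, takes a point from world to camera coordinates); the wrist camera has in their place "tool_from_camera" (4x4, takes a point from camera to tool coordinates, whose origin is the TCP and whose axes are the flange's). Camera axes: x right, y down, z forward; pixel columns grow to the right and rows downward; lengths in m; the calibration is good to about 2 mm. A picture is of the moment at which its call begins: read the wrist's pose just before it. camera_model takes no time and is no camera call.
- ctrl.close_job(): hands the job in, once; it reports no verdict.
Trained networks look in the newest picture that a camera, given by its name, has taken for a name from the list of things; names that differ only in an ending like _2 or _b are one class to them, and where a whole thing is asked for, a point or a joint stands for the part that bears it (a point fixed in the world has none). Each returns a list of dicts, best first, with "conf" (0 to 1); they miss things now and then, are a little off and sometimes report something else, mostly with a low value. They report only what shows in the picture. A call takes as long as a camera call.
- trace(camera, target): "region" (384x512 bool, what is visible of it) and "box" ([left, top, width, height] in pixels, round what is visible of it).
The state is a dict: "time_s": time; "q": joint angles; "joint_vel": joint speeds; "effort": joint torques, N m; "tool_pos": TCP position; "orientation": TCP orientation; "force": force on the tool from outside, world axes, zero at the start; "moment": the same for the moment, N m; "opening": finger opening in m.
Only numpy, scipy, OpenCV 4.12 (cv2) and the standard library are available. Lean on these libraries where they do the work, as an engineer would, in place of code of your own. Each camera call takes 0.05 s, during which the arm holds its last target. There are 200 camera calls.

### The job

Get the slimmer of the two tubular spring balances ready for weighing. While it lies in its sloping rest, draw its hook end out to the broad 5-newton ring and keep it there a moment, then ease it all the way back in without letting it snap. Then draw the balance out of the rest, turn it upright with the hook at the bottom, and finish while holding it so, steady, the hook a good hand's breadth above the bench and nothing pulling on it, so that its zero can be read; leave the other things where they stand.

Things in the scene. Friction and masses are not known exactly. Their poses are not given: they have to be found in the camera images.
- slim_balance: the slimmer tubular spring balance, the one to handle, 221 mm long, about 0.14 kg, loose in its rest, lifts out freely upwards. Origin: on its axis, middle of its aluminium sleeve (diameter 26). z axis: from hook to head (up when it hangs upright); in the rest z rises 35 degrees from the level, hook at the low end, and its -x side is uppermost
- slim_balance_grip (a point): on the slimmer balance's axis, 3 mm from its origin along z, midway between the two rests: the place to grip the bare sleeve (diameter 26 mm), which is free for 75 mm there; the balance's centre of mass is within 25 mm of it
- slim_balance_head (a point): centre of the black flange of the slimmer balance's head, 59 mm from the origin along z; diameter 38, 12 mm thick. It bears on the upper rest and so takes the pull on the hook. Beyond it a knob and a small wire eye, up to 103 mm from the origin
- slim_slide (a joint): how far the hook end (white inner tube, ferrule, hook) of the slimmer balance is drawn out of its sleeve, m: 0 home, stop at 0.062. A spring (165 N/m, some damping, 0.1 N friction) pulls it home. The tube bears a thin black ring every 6 mm (1 N each) and a broad 3 mm one, the fifth, whose middle is at the mouth at 0.030 (5 N)
- slim_balance_ferrule (a point): middle of the dark steel ferrule, the cylinder between white tube and hook of the slimmer balance, diameter 16 mm, 24 mm long along the balance's axis: the place to pinch and pull. It moves with the slide; home, it is 80 mm from the balance's origin along its -z, 14 mm from the mouth
- slim_balance_mouth (a point): centre of the mouth of the slimmer balance's sleeve (black ring, diameter 26 mm), where the white tube comes out and its rings are read; 66 mm from the origin along the balance's -z
- slim_balance_hook (a point): lowest point of the hook of the slimmer balance, 118 mm from the balance's origin along its -z when the slide is home; the wire is 4 mm thick
- slim_rest: sloping rest of the slimmer balance, fixed to the bench: grey foot 150 x 76 mm, 14 mm high, two posts with grey V rests, 10 mm thick, open upwards, at -40 and +46.5 mm along the balance from its origin. Origin on the bench, 126 mm below the balance's origin; its -x axis points the way the hook points
- stout_balance: the other, thicker spring balance (sleeve diameter 38 mm) in a like rest, to be left alone. Origin on its axis in the middle of the sleeve, z axis from hook to head
- stout_rest: sloping rest of the thicker balance, fixed to the bench, foot 150 x 88 mm; origin on the bench, 136 mm below the origin of the thicker balance
- beaker: small empty glass beaker, 40 x 44 x 60 mm, bystander; origin under its centre
- stopper: rubber stopper, 27 x 27 x 26 mm, bystander; origin under its centre
- amber_bottle: brown stoppered bottle, 53 x 53 x 112 mm, bystander; origin under its centre
- weighing_beaker: larger empty glass beaker, 63 x 68 x 86 mm, bystander; origin under its centre
- bench_timer: lab timer, 62 x 66 x 19 mm, bystander; origin under its centre

How it is judged (in metres and radians):
On the way, in this order (a step that is already met when the one before it is completed fails the run):
1. hook end drawn out to the broad 5 N ring (26 to 34 mm) and kept there 0.3 s, the balance still in its rest (value of joint slim_slide between 0.026 and 0.034 m and distance of slim_balance from where it was at the start of the episode below 0.015 m), for 0.3 s.
2. hook end back home (under 6 mm) with the balance still in its rest (value of joint slim_slide below 0.006 m and distance of slim_balance from where it was at the start of the episode below 0.015 m), for 0.2 s.
At the end, for the whole second after the job is handed in: The slimmer balance is gripped by the fingers, off its rest, hook down within 0.22 rad (12.6 degrees) of upright, the hook at least 60 mm above the bench, the slide home within 6 mm, still (under 30 mm/s and 0.2 rad/s) (angle between slim_balance's own z axis and vertical below 0.22 rad and height (world z) of slim_balance_hook above 0.06 m and value of joint slim_slide below 0.006 m and contact force between slim_balance and the fingers above 1 N and contact force between slim_balance and slim_rest below 0.1 N and linear speed of slim_balance below 0.03 m/s and angular speed of slim_balance below 0.2 rad/s); the arm keeps its last pose, push and grip.
It fails at once if the slide snaps home (faster than 0.25 m/s) (velocity of joint slim_slide below -0.25 m/s).
It fails at once if the thicker balance is disturbed by more than 20 mm (distance of stout_balance from where it was at the start of the episode above 0.02 m).
It fails at once if a bystander is shifted or knocked over (more than 30 mm) (distance of any of beaker, stopper, amber_bottle, weighing_beaker, bench_timer from where it was at the start of the episode above 0.03 m).
It also fails if it takes over 51 s, if anything falls off the work surface, if the arm or the gripper's body presses on something with over 40 N, if the wrist force passes 120 N, or if a joint passes its speed limit or range.

## Working session

There is one attempt and no reset: what is moved stays moved. The work goes in short steps, Python scripts to look and compute and a tool call to move; the robot and the scene stay as the last step left them, time stands still between calls to the robot, and variables do not carry over. Pictures are saved under pics/ and viewed, about 8 in all and at most 12, crops included, and the job is handed in when it is done.

Besides the shell and the picture viewer there is one more tool, called after "Emit:" in YAML: its name, and indented under it one key for each argument. jog_arm: Moves the arm, as the interface text tells. Its arguments: {"type":"object","properties":{"rows":{"type":"array","items":{"type":"object","properties":{"ax":{"type":"number"},"ay":{"type":"number"},"az":{"type":"number"},"x":{"type":"number"},"y":{"type":"number"},"z":{"type":"number"},"claw":{"type":"number"}}}}},"required":["rows"]}

```bash
mkdir -p pics; ls; python3 - <<'E'
from station import readout, capture, camera_model, ctrl, trace
import cv2,numpy as np
s=readout.sense();print(s)
for n in("scene","top"):
    im=capture(n);cv2.imwrite(f"pics/{n}0.png",im[:,:,::-1])
    m=camera_model(n);print(n,m)
    for t in("slim_balance","slim_rest","stout_balance","slim_balance_ferrule","slim_balance_head","slim_balance_mouth"):
        for r in trace(n,t)[:2]:
            ys,xs=np.nonzero(r["region"]);print(t,round(r["conf"],2),r["box"],xs.mean().round(1),ys.mean().round(1))
a=cv2.imread("pics/scene0.png");b=cv2.imread("pics/top0.png")
cv2.imwrite("pics/both.png",cv2.resize(np.vstack([a,b]),None,fx=.78,fy=.78))
E
```

```text
pics
{'time_s': 0.0, 'q': array([-76.21442161,  23.59929452,  -0.72920406,  91.50389665,
         0.3228673 ,  64.98886786,  -4.70850947]), 'joint_vel': array([ 0.06318635, -0.02575691, -0.06031793,  0.04705534, -0.06726664,
        0.06897572, -0.00630453]), 'effort': array([-1.53237615e-04, -5.87963605e+01,  6.41664527e-01, -2.91055262e+01,
       -5.38475288e-02,  1.83130248e-02,  1.13171968e-04]), 'tool_pos': array([0.18984619, 0.59497447, 0.23881792]), 'orientation': array([[-9.52720407e-01,  3.03848163e-01, -3.45135128e-04],
       [ 3.03848328e-01,  9.52719185e-01, -1.53257954e-03],
       [-1.36854620e-04, -1.56498854e-03, -9.99998766e-01]]), 'force': array([0.40685733, 0.41444316, 0.31541635]), 'moment': array([ 0.03133888,  0.04682668, -0.03056022]), 'opening': 0.08795396910032219}
scene {'fx': 412.26363055969955, 'fy': 412.26363055969955, 'cx': 248.07439960135895, 'cy': 197.64204972619822, 'dist_coeffs': array([-0.10933837,  0.        ,  0.        ,  0.        ,  0.        ]), 'extrinsics': array([[ 0.57311993, -0.81945191, -0.00566607, -0.32292568],
       [-0.57176165, -
[... 629 characters left out ...]
51265, 'cx': 258.5754917470535, 'cy': 190.70392947183223, 'dist_coeffs': array([-0.06324064,  0.        ,  0.        ,  0.        ,  0.        ]), 'extrinsics': array([[ 0.00785757, -0.99996208,  0.00375425, -0.00740855],
       [-0.9960057 , -0.00816031, -0.08891599,  0.52270152],
       [ 0.08894326, -0.00304059, -0.99603205,  1.23693546],
       [ 0.        ,  0.        ,  0.        ,  1.        ]])}
slim_balance 0.82 [285.5, 144.0, 13.5, 56.5] 293.3 171.7
slim_rest 0.71 [280.7, 148.3, 20.6, 44.8] 288.0 171.0
stout_balance 0.82 [198.4, 144.1, 27.0, 53.6] 210.7 168.7
slim_balance_head 0.68 [290.8, 151.1, 10.6, 48.1] 293.4 171.4
slim_balance_mouth 0.57 [289.5, 147.3, 11.9, 52.7] 293.4 170.0
```

View pics/both.png

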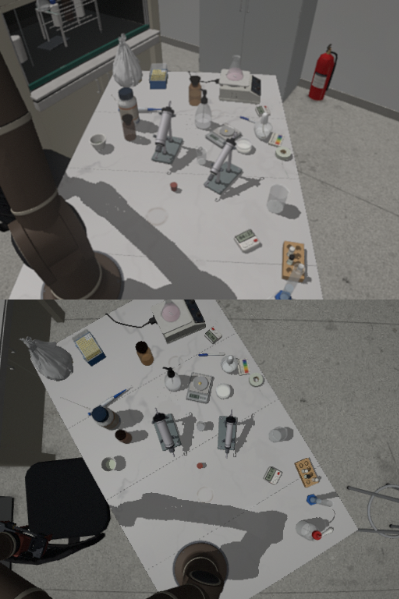

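The picture shows both balances. The slim one is at about (285,200) in scene and (293,171) in top, with its hook toward the robot. I'll enlarge both views.

```bash
python3 - <<'E'
import cv2,numpy as np
a=cv2.imread("pics/scene0.png")[150:260,240:340];b=cv2.imread("pics/top0.png")[130:230,240:340]
a=cv2.resize(a,(400*1,440),interpolation=cv2.INTER_CUBIC);b=cv2.resize(b,(400,400),interpolation=cv2.INTER_CUBIC)
b=np.vstack([b,np.zeros((40,400,3),np.uint8)])
cv2.imwrite("pics/z.png",np.hstack([a,b]))
E
```

```text
(no output)
```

View pics/z.png

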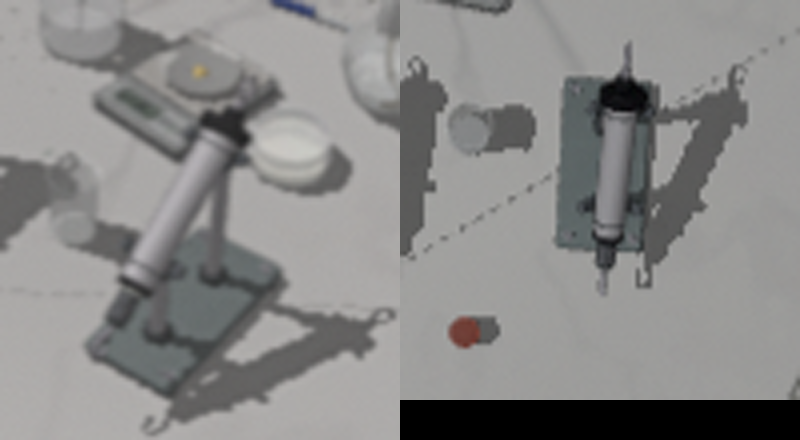

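```bash
cat > h.py <<'E'
import numpy as np,cv2
from scipy.optimize import least_squares
from station import camera_model,readout
c35,s35=np.cos(np.radians(35)),np.sin(np.radians(35))
def axis(p): return np.array([np.cos(p)*c35,np.sin(p)*c35,s35])
def proj(n,P,T=None):
    m=camera_model(n);K=np.array([[m["fx"],0,m["cx"]],[0,m["fy"],m["cy"]],[0,0,1]])
    T=m["extrinsics"] if T is None else T
    return cv2.projectPoints(np.atleast_2d(P).astype(float),cv2.Rodrigues(T[:3,:3])[0],T[:3,3],K,m["dist_coeffs"])[0][:,0]
def wristT():  # world->camera
    s=readout.sense();W=np.eye(4);W[:3,:3]=s["orientation"];W[:3,3]=s["tool_pos"]
    return np.linalg.inv(W@camera_model("wrist")["tool_from_camera"])
def fit(obs,x0=(0.65,-.1,.126,0)):
    # obs: (cam,T,axial d,u,v)
    f=lambda x:np.concatenate([[ (x[2]-.126)/.002*1.0]]+[proj(n,x[:3]+d*axis(x[3]),T)[0]-(u,v) for n,T,d,u,v in obs])
    r=least_squares(f,x0,loss="soft_l1");return r.x,f(r.x)
E
python3 - <<'E'
from h import *
o=[("scene",None,59,296.2,182),("scene",None,-66,273.7,220.7),("scene",None,-80,270.2,227.2),
("top",None,59,296,154.2),("top",None,-66,291.75,189),("top",None,-80,291.5,193.8),("top",None,-118,290.5,202.5),("top",None,103,297,141.3)]
o=[(a,b,d/1000,u,v) for a,b,d,u,v in o]
x,r=fit(o);print(x,np.degrees(x[3]),r.round(1));print("axis",axis(x[3]),"ferr",x[:3]-.08*axis(x[3]))
m=camera_model("wrist");print(m)
E
```

```text
[ 0.57639396 -0.11353585  0.12670764 -0.05157616] -2.955096387901544 [ 0.4 -0.   0.1 -0.6  1.8  0.3 -0.2 -0.3 -0.2  0.1  0.3 -0.  -0.8 -0.1
  0.4  0.2 -0.7]
axis [ 0.81806277 -0.04222999  0.57357644] ferr [ 0.51094894 -0.11015745  0.08082152]
{'fx': 346.111613419132, 'fy': 346.111613419132, 'cx': 254.73303509990168, 'cy': 191.45126531706063, 'dist_coeffs': array([-0.10233382,  0.        ,  0.        ,  0.        ,  0.        ]), 'tool_from_camera': array([[-5.59321140e-04, -9.65349167e-01, -2.60961058e-01,
         7.29813705e-02],
       [ 9.99999829e-01, -5.84032451e-04,  1.71450680e-05,
         1.87682375e-04],
       [-1.68960703e-04, -2.60961004e-01,  9.65349328e-01,
        -1.45428154e-01],
       [ 0.00000000e+00,  0.00000000e+00,  0.00000000e+00,
         1.00000000e+00]])}
```

```bash
cat >> h.py <<'E'
from scipy.spatial.transform import Rotation as R
def ori(psi,tau):  # tool tilted tau deg outward, jaws across the balance
    t=np.radians(tau);z=np.array([np.sin(t)*np.cos(psi),np.sin(t)*np.sin(psi),-np.cos(t)])
    y=np.array([-np.sin(psi),np.cos(psi),0]);return np.c_[np.cross(y,z),y,z]
def move(p,O):
    s=readout.sense();A=s["orientation"]
    print("shift mm",(1000*A.T@(np.array(p)-s["tool_pos"])).round(1),"rot",R.from_matrix(A.T@O).as_rotvec().round(4),"| pos",s["tool_pos"].round(4),"q",s["q"].round(0),"F",s["force"].round(1),"op",round(s["opening"],4),"t",round(s["time_s"],2))
E
python3 - <<'E'
from h import *
O0=np.array([.5764,-.1135,.1265]);psi=-.0516
O=ori(psi,15);f=O0-.084*axis(psi)
move([.40,.1,.30],ori(psi,8));move(f-.10*O[:,2],O)
E
```

```text
shift mm [-350.7 -408.2  -60.3] rot [-0.0179 -0.1388 -0.2568] | pos [0.19   0.5954 0.2397] q [-76.  24.  -1.  91.   0.  65.  -5.] F [0.2 0.4 0.1] op 0.0878 t 0.7
shift mm [-492.  -582.    64.8] rot [-0.0337 -0.2603 -0.2557] | pos [0.19   0.5954 0.2397] q [-76.  24.  -1.  91.   0.  65.  -5.] F [0.2 0.4 0.1] op 0.0878 t 0.7
```

Emit:
jog_arm:
  rows:
    - {"z":-60,"x":-20,"y":-20}
    - {"x":-350,"y":-408,"z":-60}
    - {"x":-350,"y":-408,"z":-60,"az":-0.25,"ay":-0.13}
    - {"x":-350,"y":-408,"z":-60,"az":-0.25,"ay":-0.13}
    - {"x":-350,"y":-408,"z":-60,"az":-0.25,"ay":-0.13}
    - {"x":-350,"y":-408,"z":-60,"az":-0.25,"ay":-0.13}
    - {"x":-350,"y":-408,"z":-60,"az":-0.25,"ay":-0.13}
    - {"x":-350,"y":-408,"z":-60,"az":-0.25,"ay":-0.13}
    - {"x":-350,"y":-408,"z":-60,"az":-0.25,"ay":-0.13}
    - {"x":-350,"y":-408,"z":-60,"az":-0.25,"ay":-0.13}

```text
invalid input
```

```bash
python3 - <<'E'
from h import *
O0=np.array([.5764,-.1135,.1265]);psi=-.0516
O=ori(psi,15);f=O0-.084*axis(psi)
move(f-.10*O[:,2],O)
E
```

```text
shift mm [-492.  -582.    64.8] rot [-0.0337 -0.2603 -0.2557] | pos [0.19   0.5954 0.2397] q [-76.  24.  -1.  91.   0.  65.  -5.] F [0.2 0.4 0.1] op 0.0878 t 0.7
```

Emit:
jog_arm:
  rows:
    - {"ax":0,"ay":0,"az":0,"x":-20,"y":-20,"z":-60,"claw":1}
    - {"ax":-0.02,"ay":-0.13,"az":-0.25,"x":-350,"y":-408,"z":-60,"claw":1}
    - {"ax":-0.02,"ay":-0.13,"az":-0.25,"x":-350,"y":-408,"z":-60,"claw":1}
    - {"ax":-0.02,"ay":-0.13,"az":-0.25,"x":-350,"y":-408,"z":-60,"claw":1}
    - {"ax":-0.02,"ay":-0.13,"az":-0.25,"x":-350,"y":-408,"z":-60,"claw":1}
    - {"ax":-0.02,"ay":-0.13,"az":-0.25,"x":-350,"y":-408,"z":-60,"claw":1}
    - {"ax":-0.02,"ay":-0.13,"az":-0.25,"x":-350,"y":-408,"z":-60,"claw":1}
    - {"ax":-0.02,"ay":-0.13,"az":-0.25,"x":-350,"y":-408,"z":-60,"claw":1}
    - {"ax":-0.02,"ay":-0.13,"az":-0.25,"x":-350,"y":-408,"z":-60,"claw":1}
    - {"ax":-0.02,"ay":-0.13,"az":-0.25,"x":-350,"y":-408,"z":-60,"claw":1}

```text
time_s: 1.53
tool_pos: [0.3435, 0.2323, 0.2938]
orientation: [[-0.99, 0.058, 0.131], [0.058, 0.998, -0.003], [-0.131, 0.005, -0.991]]
force: [2.2, -0.3, -0.5]
opening: 0.0878
```

```bash
python3 - <<'E'
from h import *
O0=np.array([.5764,-.1135,.1265]);psi=-.0516
O=ori(psi,15);f=O0-.084*axis(psi)
move(f-.10*O[:,2],O)
E
```

```text
shift mm [-141.1 -332.8  137. ] rot [ 0.0034 -0.1303 -0.0073] | pos [0.3435 0.2323 0.2938] q [-57.  -5.  11. 119.   7.  61.  37.] F [ 2.2 -0.3 -0.5] op 0.0878 t 1.53
```

Emit:
jog_arm:
  rows:
    - {"ax":0,"ay":-0.13,"az":0,"x":-141,"y":-333,"z":40,"claw":1}
    - {"ax":0,"ay":-0.13,"az":0,"x":-141,"y":-333,"z":40,"claw":1}
    - {"ax":0,"ay":-0.13,"az":0,"x":-141,"y":-333,"z":40,"claw":1}
    - {"ax":0,"ay":-0.13,"az":0,"x":-141,"y":-333,"z":40,"claw":1}
    - {"ax":0,"ay":-0.13,"az":0,"x":-141,"y":-333,"z":40,"claw":1}
    - {"ax":0,"ay":-0.13,"az":0,"x":-141,"y":-333,"z":40,"claw":1}
    - {"ax":0,"ay":-0.13,"az":0,"x":-141,"y":-333,"z":100,"claw":1}
    - {"ax":0,"ay":-0.13,"az":0,"x":-141,"y":-333,"z":137,"claw":1}
    - {"ax":0,"ay":-0.13,"az":0,"x":-141,"y":-333,"z":137,"claw":1}
    - {"ax":0,"ay":-0.13,"az":0,"x":-141,"y":-333,"z":137,"claw":1}

```text
time_s: 2.37
tool_pos: [0.474, -0.0927, 0.1904]
orientation: [[-0.965, 0.057, 0.256], [0.058, 0.998, -0.005], [-0.256, 0.01, -0.967]]
force: [0.6, 1.5, 1.2]
opening: 0.088
```

Emit:
jog_arm:
  rows:
    - {"ax":0,"ay":0,"az":0,"x":0,"y":0,"z":0,"claw":1}

```text
time_s: 2.45
tool_pos: [0.4737, -0.0948, 0.188]
orientation: [[-0.966, 0.058, 0.253], [0.057, 0.998, -0.009], [-0.253, 0.006, -0.967]]
force: [-0.6, 0.7, 0.2]
opening: 0.0875
```

```bash
python3 - <<'E'
from h import *
from station import capture,trace
O0=np.array([.5764,-.1135,.1265]);psi=-.0516
O=ori(psi,15);f=O0-.084*axis(psi)
move(f-.10*O[:,2],O)
T=wristT();im=capture("wrist");np.save("T1.npy",T);b=np.ascontiguousarray(im[:,:,::-1])
for d in(-.118,-.092,-.08,-.068,-.066,0,.053,.065,.103):
    p=proj("wrist",O0+d*axis(psi),T)[0];print(d,p.round(1));cv2.circle(b,tuple(int(v) for v in p),2,(0,0,255),-1)
for t in ("slim_balance_ferrule","slim_balance"):
    for r in trace("wrist",t)[:2]: print(t,r["conf"],r["box"])
cv2.imwrite("pics/w1.png",cv2.resize(b,(800,600)))
E
```

```text
shift mm [ -5.4 -13.4  14.8] rot [ 0.0044 -0.006  -0.0075] | pos [ 0.4737 -0.0948  0.188 ] q [-42.   6.  53. 128. -12.  35. 106.] F [-0.6  0.7  0.2] op 0.0875 t 2.45
-0.118 [236.3 158.9]
-0.092 [236.4 191.4]
-0.08 [236.5 206.6]
-0.068 [236.5 222. ]
-0.066 [236.5 224.5]
0 [237.1 309.8]
0.053 [237.8 377.7]
0.065 [237.9 392.8]
0.103 [238.5 439.1]
slim_balance_ferrule 0.58 [233.8, 159.1, 16.6, 65.9]
slim_balance_ferrule 0.4 [334.7, 237.7, 16.8, 54.6]
slim_balance 0.92 [217.7, 155.1, 38.0, 224.3]
```

View pics/w1.png

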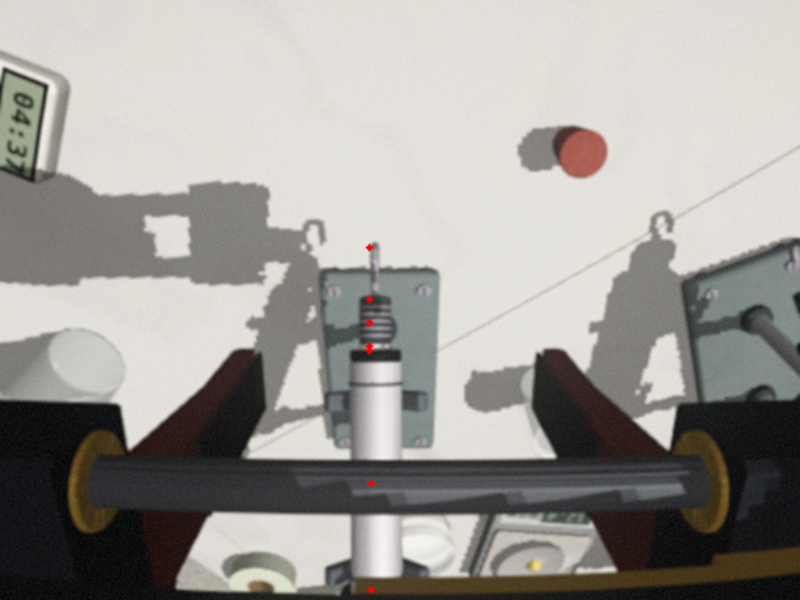

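The wrist picture shows the ferrule at about (375,320) in the view. The balance axis lies about 3.5 px (2 mm) to the +y side of my fit, and the positions along the axis agree. I'll shift y by 2 mm and descend.

```bash
python3 - <<'E'
from h import *
O0=np.array([.5764,-.1115,.1265]);psi=-.0516
O=ori(psi,15);f=O0-.0835*axis(psi)
move(f-.04*O[:,2],O);move(f+.002*O[:,2],O)
E
```

```text
shift mm [ -5.4 -14.   77.2] rot [ 0.0075 -0.0039 -0.0093] | pos [ 0.4736 -0.0927  0.1907] q [-42.   6.  53. 128. -12.  35. 105.] F [-0.4  0.7 -0.1] op 0.0879 t 2.6
shift mm [ -5.6 -14.3 119.2] rot [ 0.0075 -0.0039 -0.0093] | pos [ 0.4736 -0.0927  0.1907] q [-42.   6.  53. 128. -12.  35. 105.] F [-0.4  0.7 -0.1] op 0.0879 t 2.6
```

Emit:
jog_arm:
  rows:
    - {"ax":0.007,"ay":-0.004,"az":-0.009,"x":-5.4,"y":-14,"z":40,"claw":1}
    - {"ax":0.007,"ay":-0.004,"az":-0.009,"x":-5.4,"y":-14,"z":77,"claw":1}
    - {"ax":0.007,"ay":-0.004,"az":-0.009,"x":-5.4,"y":-14,"z":77,"claw":1}
    - {"ax":0.007,"ay":-0.004,"az":-0.009,"x":-5.4,"y":-14,"z":77,"claw":1}
    - {"ax":0.007,"ay":-0.004,"az":-0.009,"x":-5.4,"y":-14,"z":77,"claw":1}
    - {"ax":0.007,"ay":-0.004,"az":-0.009,"x":-5.4,"y":-14,"z":77,"claw":1}
    - {"ax":0.007,"ay":-0.004,"az":-0.009,"x":-5.4,"y":-14,"z":77,"claw":1}

```text
time_s: 3.18
tool_pos: [0.4985, -0.1065, 0.1196]
orientation: [[-0.964, 0.051, 0.262], [0.049, 0.999, -0.011], [-0.262, 0.002, -0.965]]
force: [0.2, -0.0, 0.2]
opening: 0.0874
```

```bash
python3 - <<'E'
from h import *
from station import capture,trace
O0=np.array([.5764,-.1115,.1265]);psi=-.0516
O=ori(psi,15);f=O0-.0835*axis(psi)
T=wristT();im=capture("wrist");b=np.ascontiguousarray(im[:,:,::-1])
for d in(-.118,-.092,-.08,-.068,-.066,-.03):
    p=proj("wrist",O0+d*axis(psi),T)[0];print(d,p.round(1));cv2.circle(b,tuple(int(v) for v in p),1,(0,0,255),-1)
for t in ("slim_balance",):
    for r in trace("wrist",t)[:1]: print(t,r["conf"],r["box"])
move(f+.002*O[:,2],O)
cv2.imwrite("pics/w2.png",cv2.resize(b[80:300,130:370],None,fx=2.7,fy=2.7))
E
```

```text
-0.118 [251.8 166.5]
-0.092 [251.8 210.9]
-0.08 [251.8 231.6]
-0.068 [251.9 252.5]
-0.066 [251.9 256. ]
-0.03 [251.9 318.9]
slim_balance 0.63 [229.9, 160.8, 44.9, 209.3]
shift mm [ 1.2 -1.  43.6] rot [0.0023 0.0032 0.0006] | pos [ 0.4984 -0.1065  0.1191] q [-29.  18.  44. 128. -34.  27. 128.] F [ 0.9 -0.1 -0.7] op 0.0879 t 3.28
```

View pics/w2.png

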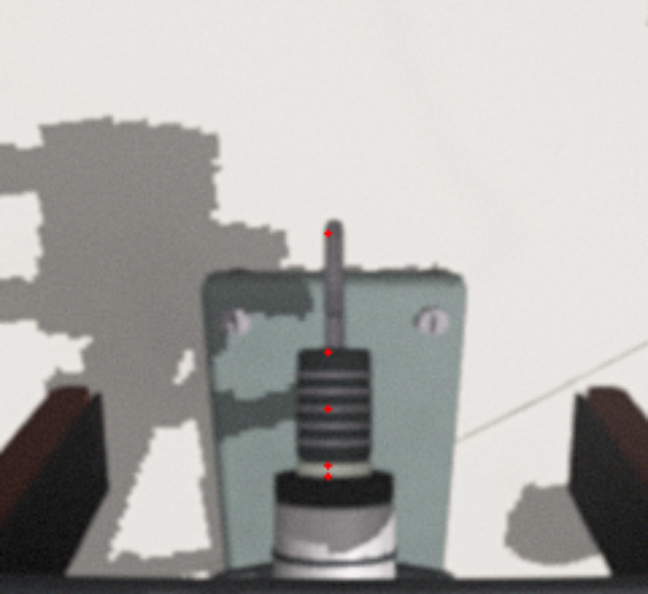

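Now settled, the view shows the ferrule about 2.4 px (1.1 mm) further to +y, and the axial positions match. The wrist is getting close to its limits, so I'll use less tilt.

```bash
sed -i 's/^c35/O0=np.array([.5764,-.1104,.1265]);psi=-.0516\nc35/' h.py; python3 - <<'E'
from h import *
O=ori(psi,11);f=O0-.0845*axis(psi)
move(f+.002*O[:,2],O)
E
```

```text
shift mm [ 2.4  0.1 44. ] rot [0.0022 0.073  0.0007] | pos [ 0.4984 -0.1065  0.1191] q [-29.  18.  44. 128. -34.  27. 128.] F [ 0.9 -0.1 -0.7] op 0.0879 t 3.28
```

Emit:
jog_arm:
  rows:
    - {"ax":0.002,"ay":0.073,"az":0,"x":0,"y":0,"z":15,"claw":1}
    - {"ax":0.002,"ay":0.073,"az":0,"x":2.4,"y":0,"z":30,"claw":1}
    - {"ax":0.002,"ay":0.073,"az":0,"x":2.4,"y":0,"z":44,"claw":1}
    - {"ax":0.002,"ay":0.073,"az":0,"x":2.4,"y":0,"z":44,"claw":1}
    - {"ax":0.002,"ay":0.073,"az":0,"x":2.4,"y":0,"z":44,"claw":1}
    - {"ax":0.002,"ay":0.073,"az":0,"x":2.4,"y":0,"z":44,"claw":1}

```text
time_s: 3.78
tool_pos: [0.5077, -0.107, 0.077]
orientation: [[-0.98, 0.051, 0.191], [0.05, 0.999, -0.009], [-0.192, 0.0, -0.981]]
force: [0.5, -0.2, 0.3]
opening: 0.0877
```

```bash
python3 - <<'E'
from h import *
O=ori(psi,11);f=O0-.0845*axis(psi)
move(f+.002*O[:,2],O)
E
```

```text
shift mm [0.3 0.1 0.9] rot [0.0004 0.0009 0.0004] | pos [ 0.5077 -0.107   0.077 ] q [-24.  25.  39. 126. -38.  28. 131.] F [ 0.5 -0.2  0.3] op 0.0877 t 3.78
```

Emit:
jog_arm:
  rows:
    - {"ax":0,"ay":0,"az":0,"x":0,"y":0,"z":1,"claw":-1}
    - {"ax":0,"ay":0,"az":0,"x":0,"y":0,"z":1,"claw":-1}
    - {"ax":0,"ay":0,"az":0,"x":0,"y":0,"z":1,"claw":-1}
    - {"ax":0,"ay":0,"az":0,"x":0,"y":0,"z":1,"claw":-1}
    - {"ax":0,"ay":0,"az":0,"x":0,"y":0,"z":1,"claw":-1}
    - {"ax":0,"ay":0,"az":0,"x":0,"y":0,"z":1,"claw":-1}
    - {"ax":0,"ay":0,"az":0,"x":0,"y":0,"z":1,"claw":-1}
    - {"ax":0,"ay":0,"az":0,"x":0,"y":0,"z":1,"claw":-1}
    - {"ax":0,"ay":0,"az":0,"x":0,"y":0,"z":1,"claw":-1}
    - {"ax":0,"ay":0,"az":0,"x":0,"y":0,"z":1,"claw":-1}

```text
time_s: 4.62
tool_pos: [0.5079, -0.107, 0.0759]
orientation: [[-0.98, 0.051, 0.191], [0.05, 0.999, -0.01], [-0.192, 0.0, -0.981]]
force: [0.3, -0.4, -1.2]
opening: 0.0245
```

```bash
python3 - <<'E'
from h import *
s=readout.sense();O=s["orientation"];np.save("grip.npy",s["tool_pos"])
print(s["tool_pos"],s["force"],s["moment"],s["opening"])
print("pull dir in tool",-O.T@axis(psi)*30)
E
```

```text
[ 0.50788994 -0.10704965  0.07594148] [ 0.27049761 -0.44736011 -1.23787586] [ 0.09667935  0.20632532 -0.00390536] 0.024497990540166523
pull dir in tool [2.74158521e+01 4.89645923e-03 1.21807647e+01]
```

Emit:
jog_arm:
  rows:
    - {"ax":0,"ay":0,"az":0,"x":0,"y":0,"z":0,"claw":-1}
    - {"ax":0,"ay":0,"az":0,"x":0,"y":0,"z":0,"claw":-1}
    - {"ax":0,"ay":0,"az":0,"x":0,"y":0,"z":0,"claw":-1}
    - {"ax":0,"ay":0,"az":0,"x":0,"y":0,"z":0,"claw":-1}
    - {"ax":0,"ay":0,"az":0,"x":0,"y":0,"z":0,"claw":-1}

```text
time_s: 5.03
tool_pos: [0.5078, -0.1073, 0.0759]
orientation: [[-0.98, 0.052, 0.191], [0.051, 0.999, -0.01], [-0.192, 0.0, -0.981]]
force: [-0.4, -1.7, 1.1]
opening: 0.0151
```

```bash
python3 - <<'E'
from h import *
s=readout.sense();O=s["orientation"];np.save("grip.npy",s["tool_pos"])
print(s["tool_pos"],s["force"],s["moment"],s["opening"])
print("pull dir in tool",-O.T@axis(psi)*30)
from station import capture
im=capture("wrist");cv2.imwrite("pics/w3.png",cv2.resize(im[80:340,130:370,::-1],None,fx=2.2,fy=2.2))
E
```

```text
[ 0.50779906 -0.10726098  0.07593349] [-0.40905534 -1.72460718  1.11981687] [-0.21597136  0.2724715  -0.07351531] 0.015128981458289732
pull dir in tool [2.74157638e+01 4.50298117e-04 1.21809645e+01]
```

View pics/w3.png

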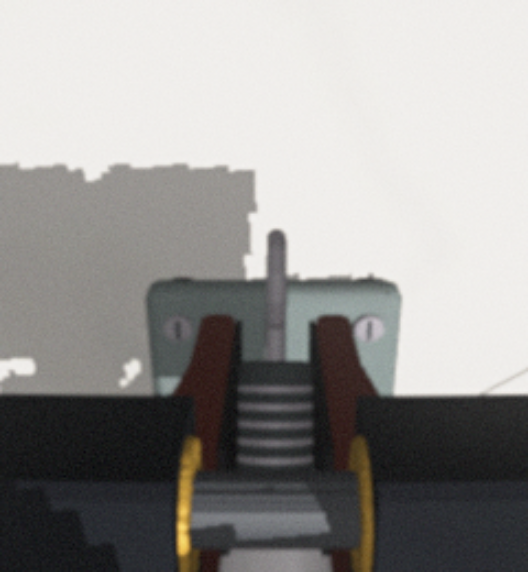

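The pads now hold the ferrule at a 15 mm opening, with the hook visible ahead at (277,240). I'll pull along the axis.

Emit:
jog_arm:
  rows:
    - {"ax":0,"ay":0,"az":0,"x":2.7,"y":0,"z":1.2,"claw":-1}
    - {"ax":0,"ay":0,"az":0,"x":5.5,"y":0,"z":2.4,"claw":-1}
    - {"ax":0,"ay":0,"az":0,"x":8.2,"y":0,"z":3.7,"claw":-1}
    - {"ax":0,"ay":0,"az":0,"x":11,"y":0,"z":4.9,"claw":-1}
    - {"ax":0,"ay":0,"az":0,"x":13.7,"y":0,"z":6.1,"claw":-1}
    - {"ax":0,"ay":0,"az":0,"x":16.5,"y":0,"z":7.3,"claw":-1}
    - {"ax":0,"ay":0,"az":0,"x":19.2,"y":0,"z":8.5,"claw":-1}
    - {"ax":0,"ay":0,"az":0,"x":22,"y":0,"z":9.8,"claw":-1}
    - {"ax":0,"ay":0,"az":0,"x":24.7,"y":0,"z":11,"claw":-1}
    - {"ax":0,"ay":0,"az":0,"x":27.4,"y":0,"z":12.2,"claw":-1}

```text
time_s: 5.92
tool_pos: [0.4837, -0.106, 0.0588]
orientation: [[-0.98, 0.051, 0.192], [0.05, 0.999, -0.01], [-0.193, -0.0, -0.981]]
force: [4.0, -1.1, 3.2]
opening: 0.0149
```

```bash
python3 - <<'E'
from h import *
from station import capture
s=readout.sense();d=s["tool_pos"]-np.load("grip.npy");a=-axis(psi)
print("drawn",d@a*1000,"off",(d-a*(d@a))*1000,"F",s["force"],s["force"]@a,s["opening"],s["q"].round(0))
w=capture("wrist")[80:380,130:370,::-1];sc=capture("scene")[150:260,230:330,::-1]
cv2.imwrite("pics/p1.png",np.hstack([cv2.resize(w,(400,500)),cv2.resize(sc,(400,500),interpolation=cv2.INTER_CUBIC)]))
E
```

```text
drawn 29.566499254932413 off [ 0.10210202 -0.02416849 -0.14740296] F [ 4.04742478 -1.05178101  3.19695914] -5.189181103528806 0.014876366382241716 [-22.  25.  36. 129. -41.  24. 134.]
```

View pics/p1.png

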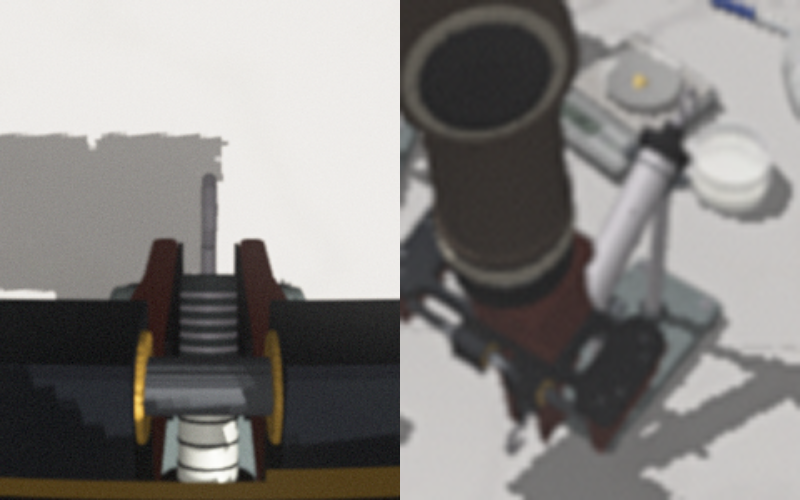

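The drawn length is 29.6 mm and the axial force 5.2 N. That matches the 5 N ring, and the rings show on the tube at (208,450). I'll hold, then ease it back.

Emit:
jog_arm:
  rows:
    - {"ax":0,"ay":0,"az":0,"x":0.2,"y":0,"z":0.1,"claw":-1}
    - {"ax":0,"ay":0,"az":0,"x":0.2,"y":0,"z":0.1,"claw":-1}
    - {"ax":0,"ay":0,"az":0,"x":0.2,"y":0,"z":0.1,"claw":-1}
    - {"ax":0,"ay":0,"az":0,"x":0.2,"y":0,"z":0.1,"claw":-1}
    - {"ax":0,"ay":0,"az":0,"x":0.2,"y":0,"z":0.1,"claw":-1}
    - {"ax":0,"ay":0,"az":0,"x":0.2,"y":0,"z":0.1,"claw":-1}
    - {"ax":0,"ay":0,"az":0,"x":0.2,"y":0,"z":0.1,"claw":-1}

```text
time_s: 6.6
tool_pos: [0.4831, -0.106, 0.0585]
orientation: [[-0.98, 0.052, 0.192], [0.051, 0.999, -0.01], [-0.192, 0.0, -0.981]]
force: [4.2, -1.5, 1.8]
opening: 0.0152
```

```bash
python3 - <<'E'
from h import *
s=readout.sense();d=s["tool_pos"]-np.load("grip.npy");a=-axis(psi)
print("drawn",d@a*1000,"off",(d-a*(d@a))*1000,"F",s["force"]@a,s["opening"],s["time_s"])
print("back",s["orientation"].T@(-d)*1000)
E
```

```text
drawn 30.200025633948453 off [ 0.04367197 -0.00371312 -0.06256054] F -4.547826825678549 0.015200716133115605 6.6
back [-2.75725033e+01  4.52462720e-03 -1.23208938e+01]
```

Emit:
jog_arm:
  rows:
    - {"ax":0,"ay":0,"az":0,"x":-2.8,"y":0,"z":-1.2,"claw":-1}
    - {"ax":0,"ay":0,"az":0,"x":-5.5,"y":0,"z":-2.5,"claw":-1}
    - {"ax":0,"ay":0,"az":0,"x":-8.3,"y":0,"z":-3.7,"claw":-1}
    - {"ax":0,"ay":0,"az":0,"x":-11,"y":0,"z":-4.9,"claw":-1}
    - {"ax":0,"ay":0,"az":0,"x":-13.8,"y":0,"z":-6.2,"claw":-1}
    - {"ax":0,"ay":0,"az":0,"x":-16.5,"y":0,"z":-7.4,"claw":-1}
    - {"ax":0,"ay":0,"az":0,"x":-19.3,"y":0,"z":-8.6,"claw":-1}
    - {"ax":0,"ay":0,"az":0,"x":-22,"y":0,"z":-9.8,"claw":-1}
    - {"ax":0,"ay":0,"az":0,"x":-24.8,"y":0,"z":-11.1,"claw":-1}
    - {"ax":0,"ay":0,"az":0,"x":-27.5,"y":0,"z":-12.3,"claw":-1}

```text
time_s: 7.43
tool_pos: [0.5073, -0.1072, 0.0757]
orientation: [[-0.98, 0.052, 0.19], [0.051, 0.999, -0.01], [-0.191, 0.0, -0.982]]
force: [-2.0, -1.2, -0.4]
opening: 0.0151
```

Emit:
jog_arm:
  rows:
    - {"ax":0,"ay":0,"az":0,"x":0,"y":0,"z":0,"claw":-1}
    - {"ax":0,"ay":0,"az":0,"x":0,"y":0,"z":0,"claw":-1}
    - {"ax":0,"ay":0,"az":0,"x":0,"y":0,"z":0,"claw":-1}

```text
time_s: 7.68
tool_pos: [0.5071, -0.1072, 0.0756]
orientation: [[-0.98, 0.052, 0.19], [0.051, 0.999, -0.01], [-0.19, 0.0, -0.982]]
force: [0.1, -0.8, -0.1]
opening: 0.0151
```

```bash
python3 - <<'E'
from h import *
from station import capture
s=readout.sense();d=s["tool_pos"]-np.load("grip.npy");a=-axis(psi)
print("drawn",d@a*1000,"off",(d-a*(d@a))*1000,"F",s["force"],s["force"]@a,s["opening"],s["time_s"])
E
```

```text
drawn 0.7760088807633534 off [-0.1049835   0.05970695  0.15413042] F [ 0.06028543 -0.84755535 -0.10962414] -0.022248158248833288 0.015073501249410414 7.6833
```

Eased home: 0.8 mm or less remains and the axial force is zero. Now I'll open and retreat.

Emit:
jog_arm:
  rows:
    - {"ax":0,"ay":0,"az":0,"x":0,"y":0,"z":0,"claw":0.2}
    - {"ax":0,"ay":0,"az":0,"x":0,"y":0,"z":0,"claw":0.2}
    - {"ax":0,"ay":0,"az":0,"x":0,"y":0,"z":0,"claw":0.3}
    - {"ax":0,"ay":0,"az":0,"x":0,"y":0,"z":0,"claw":0.5}
    - {"ax":0,"ay":0,"az":0,"x":0,"y":0,"z":-20,"claw":0.5}
    - {"ax":0,"ay":0,"az":0,"x":0,"y":0,"z":-50,"claw":0.5}
    - {"ax":0,"ay":0,"az":0,"x":0,"y":0,"z":-80,"claw":0.5}
    - {"ax":0,"ay":0,"az":0,"x":0,"y":0,"z":-110,"claw":0.5}
    - {"ax":0,"ay":0,"az":0,"x":0,"y":0,"z":-110,"claw":0.5}
    - {"ax":0,"ay":0,"az":0,"x":0,"y":0,"z":-110,"claw":0.5}

```text
time_s: 8.52
tool_pos: [0.487, -0.1053, 0.1849]
orientation: [[-0.98, 0.05, 0.193], [0.049, 0.999, -0.008], [-0.193, 0.002, -0.981]]
force: [0.8, 0.5, -0.9]
opening: 0.0659
```

```bash
python3 - <<'E'
from h import *
O=ori(psi,3);g=O0+.003*axis(psi)
move(g-.075*O[:,2],O)
E
```

```text
shift mm [-89.9  -0.6  -0.8] rot [0.0024 0.1423 0.0013] | pos [ 0.487  -0.1053  0.1849] q [-41.  12.  56. 123. -19.  40. 114.] F [ 0.8  0.5 -0.9] op 0.0659 t 8.52
```

Emit:
jog_arm:
  rows:
    - {"ax":0,"ay":0.07,"az":0,"x":-30,"y":-0.3,"z":-12,"claw":0.5}
    - {"ax":0.002,"ay":0.142,"az":0,"x":-60,"y":-0.6,"z":-8,"claw":0.5}
    - {"ax":0.002,"ay":0.142,"az":0,"x":-90,"y":-0.6,"z":-1,"claw":0.5}
    - {"ax":0.002,"ay":0.142,"az":0,"x":-90,"y":-0.6,"z":-1,"claw":0.5}
    - {"ax":0.002,"ay":0.142,"az":0,"x":-90,"y":-0.6,"z":-1,"claw":0.5}
    - {"ax":0.002,"ay":0.142,"az":0,"x":-90,"y":-0.6,"z":-1,"claw":0.5}

```text
time_s: 9.02
tool_pos: [0.5737, -0.1109, 0.2016]
orientation: [[-0.997, 0.051, 0.05], [0.051, 0.999, -0.003], [-0.05, -0.0, -0.999]]
force: [0.2, 0.2, -0.6]
opening: 0.0658
```

Emit:
jog_arm:
  rows:
    - {"ax":0,"ay":0,"az":0,"x":0,"y":0,"z":0,"claw":0.5}
    - {"ax":0,"ay":0,"az":0,"x":0,"y":0,"z":0,"claw":0.5}

```text
time_s: 9.18
tool_pos: [0.5723, -0.111, 0.2011]
orientation: [[-0.997, 0.052, 0.048], [0.052, 0.999, -0.002], [-0.048, 0.001, -0.999]]
force: [-0.2, -0.1, 0.2]
opening: 0.0661
```

```bash
python3 - <<'E'
from h import *
from station import capture
O=ori(psi,3);g=O0+.003*axis(psi)
move(g+.002*O[:,2],O)
T=wristT();b=np.ascontiguousarray(capture("wrist")[:,:,::-1])
for d in(-.118,-.092,-.066,0.003):
    p=proj("wrist",O0+d*axis(psi),T)[0];print(d,p.round(1));cv2.circle(b,tuple(int(v) for v in p),1,(0,0,255),-1)
cv2.imwrite("pics/w4.png",cv2.resize(b[30:340,120:390],None,fx=1.9,fy=1.9))
E
```

```text
shift mm [-3.   0.8 75.1] rot [ 0.0007 -0.0039 -0.0009] | pos [ 0.5723 -0.111   0.2011] q [-31.  26.  51. 105. -25.  58. 117.] F [-0.2 -0.1  0.2] op 0.0661 t 9.18
-0.118 [254.7  64. ]
-0.092 [254.8  92.4]
-0.066 [254.8 123.1]
0.003 [255.  215.6]
```

View pics/w4.png

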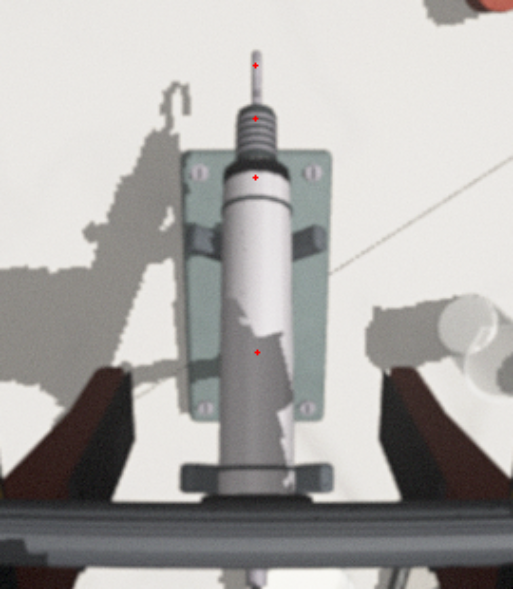

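The sleeve is centred between the fingers at view x≈257, with the rests at rows 240 and 475. I'll descend and grip.

Emit:
jog_arm:
  rows:
    - {"ax":0,"ay":0,"az":0,"x":-3,"y":0.8,"z":25,"claw":0.5}
    - {"ax":0,"ay":0,"az":0,"x":-3,"y":0.8,"z":50,"claw":0.5}
    - {"ax":0,"ay":0,"az":0,"x":-3,"y":0.8,"z":70,"claw":0.5}
    - {"ax":0,"ay":0,"az":0,"x":-3,"y":0.8,"z":75,"claw":0.5}
    - {"ax":0,"ay":0,"az":0,"x":-3,"y":0.8,"z":75,"claw":-1}
    - {"ax":0,"ay":0,"az":0,"x":-3,"y":0.8,"z":75,"claw":-1}
    - {"ax":0,"ay":0,"az":0,"x":-3,"y":0.8,"z":75,"claw":-1}
    - {"ax":0,"ay":0,"az":0,"x":-3,"y":0.8,"z":75,"claw":-1}
    - {"ax":0,"ay":0,"az":0,"x":-3,"y":0.8,"z":75,"claw":-1}
    - {"ax":0,"ay":0,"az":0,"x":-3,"y":0.8,"z":75,"claw":-1}

```text
time_s: 10.07
tool_pos: [0.5798, -0.1103, 0.1274]
orientation: [[-0.997, 0.052, 0.05], [0.052, 0.999, -0.002], [-0.05, 0.001, -0.999]]
force: [-0.4, -0.9, 0.1]
opening: 0.0294
```

Emit:
jog_arm:
  rows:
    - {"ax":0,"ay":0,"az":0,"x":0,"y":0,"z":0,"claw":-1}
    - {"ax":0,"ay":0,"az":0,"x":0,"y":0,"z":0,"claw":-1}
    - {"ax":0,"ay":0,"az":0,"x":0,"y":0,"z":0,"claw":-1}
    - {"ax":0,"ay":0,"az":0,"x":0,"y":0,"z":0,"claw":-1}

```text
time_s: 10.4
tool_pos: [0.5797, -0.1112, 0.1278]
orientation: [[-0.997, 0.053, 0.051], [0.053, 0.999, -0.002], [-0.051, 0.0, -0.999]]
force: [-2.5, -3.9, 3.8]
opening: 0.0257
```

```bash
python3 - <<'E'
from h import *
s=readout.sense();O=s["orientation"];np.save("a_tool.npy",O.T@axis(psi))
move(s["tool_pos"],O);print("a in tool",O.T@axis(psi))
move(s["tool_pos"]+[-.02,0,.07],O);move([.62,-.09,.5],O)
E
```

```text
shift mm [0. 0. 0.] rot [0. 0. 0.] | pos [ 0.5797 -0.1112  0.1278] q [-27.  32.  47. 108. -31.  50. 121.] F [-2.5 -3.9  3.8] op 0.0257 t 10.4
a in tool [-0.84716812  0.00104617 -0.5313239 ]
shift mm [ 16.4  -1.  -70.9] rot [0. 0. 0.] | pos [ 0.5797 -0.1112  0.1278] q [-27.  32.  47. 108. -31.  50. 121.] F [-2.5 -3.9  3.8] op 0.0257 t 10.4
shift mm [ -58.    23.4 -369.8] rot [0. 0. 0.] | pos [ 0.5797 -0.1112  0.1278] q [-27.  32.  47. 108. -31.  50. 121.] F [-2.5 -3.9  3.8] op 0.0257 t 10.4
```

Emit:
jog_arm:
  rows:
    - {"ax":0,"ay":0,"az":0,"x":0,"y":0,"z":-5,"claw":-1}
    - {"ax":0,"ay":0,"az":0,"x":0,"y":0,"z":-12,"claw":-1}
    - {"ax":0,"ay":0,"az":0,"x":0,"y":0,"z":-25,"claw":-1}
    - {"ax":0,"ay":0,"az":0,"x":0,"y":0,"z":-45,"claw":-1}
    - {"ax":0,"ay":0,"az":0,"x":0,"y":0,"z":-70,"claw":-1}
    - {"ax":0,"ay":0,"az":0,"x":0,"y":0,"z":-100,"claw":-1}
    - {"ax":0,"ay":0,"az":0,"x":0,"y":0,"z":-130,"claw":-1}
    - {"ax":0,"ay":0,"az":0,"x":0,"y":0,"z":-160,"claw":-1}
    - {"ax":0,"ay":0,"az":0,"x":0,"y":0,"z":-190,"claw":-1}
    - {"ax":0,"ay":0,"az":0,"x":0,"y":0,"z":-220,"claw":-1}

```text
time_s: 11.23
tool_pos: [0.568, -0.1105, 0.35]
orientation: [[-0.997, 0.053, 0.051], [0.053, 0.999, -0.002], [-0.051, 0.001, -0.999]]
force: [0.8, 0.2, -1.3]
opening: 0.0253
```

```bash
python3 - <<'E'
from h import *
s=readout.sense();O=s["orientation"];a=O@np.load("a_tool.npy");print(a,np.degrees(np.arccos(a[2])))
move([.64,-.10,.55],R.from_rotvec(np.cross(a,[0,0,1])/np.linalg.norm(a[:2])*np.radians(25)).as_matrix()@O)
E
```

```text
[ 0.8177144  -0.04278501  0.57403188] 54.9681374711906
shift mm [ -81.5   14.5 -196. ] rot [-3.000e-04 -4.363e-01 -4.000e-04] | pos [ 0.568  -0.1105  0.35  ] q [-37.  18.  57.  94. -17.  74. 110.] F [ 0.8  0.2 -1.3] op 0.0253 t 11.23
```

Emit:
jog_arm:
  rows:
    - {"ax":0,"ay":-0.06,"az":0,"x":-10,"y":0,"z":-30,"claw":-1}
    - {"ax":0,"ay":-0.12,"az":0,"x":-20,"y":0,"z":-60,"claw":-1}
    - {"ax":0,"ay":-0.18,"az":0,"x":-35,"y":5,"z":-90,"claw":-1}
    - {"ax":0,"ay":-0.24,"az":0,"x":-50,"y":10,"z":-120,"claw":-1}
    - {"ax":0,"ay":-0.3,"az":0,"x":-65,"y":14,"z":-150,"claw":-1}
    - {"ax":0,"ay":-0.36,"az":0,"x":-80,"y":14,"z":-170,"claw":-1}
    - {"ax":0,"ay":-0.42,"az":0,"x":-80,"y":14,"z":-180,"claw":-1}
    - {"ax":0,"ay":-0.44,"az":0,"x":-80,"y":14,"z":-180,"claw":-1}
    - {"ax":0,"ay":-0.44,"az":0,"x":-80,"y":14,"z":-180,"claw":-1}

```text
time_s: 11.98
tool_pos: [0.638, -0.1014, 0.5352]
orientation: [[-0.879, 0.053, 0.473], [0.049, 0.999, -0.021], [-0.473, 0.004, -0.881]]
force: [-0.4, 0.1, -1.1]
opening: 0.0253
```

```bash
python3 - <<'E'
from h import *
s=readout.sense();O=s["orientation"];a=O@np.load("a_tool.npy");t=np.degrees(np.arccos(a[2]));print(a,t)
move(s["tool_pos"]+[.06,0,0],R.from_rotvec(np.cross(a,[0,0,1])/np.linalg.norm(a[:2])*np.radians(t)).as_matrix()@O)
E
```

```text
[ 0.49382996 -0.02903205  0.86907371] 29.648823435981793
shift mm [-52.8   3.2  28.4] rot [ 0.0014 -0.5175 -0.0033] | pos [ 0.638  -0.1014  0.5352] q [-51.   2.  60.  87.  -5.  64.  96.] F [-0.4  0.1 -1.1] op 0.0253 t 11.98
```

Emit:
jog_arm:
  rows:
    - {"ax":0,"ay":-0.06,"az":0,"x":-6,"y":0,"z":3,"claw":-1}
    - {"ax":0,"ay":-0.12,"az":0,"x":-13,"y":0,"z":7,"claw":-1}
    - {"ax":0,"ay":-0.18,"az":0,"x":-20,"y":1,"z":11,"claw":-1}
    - {"ax":0,"ay":-0.24,"az":0,"x":-27,"y":2,"z":15,"claw":-1}
    - {"ax":0,"ay":-0.3,"az":0,"x":-35,"y":2,"z":19,"claw":-1}
    - {"ax":0,"ay":-0.36,"az":0,"x":-42,"y":3,"z":23,"claw":-1}
    - {"ax":0,"ay":-0.42,"az":0,"x":-50,"y":3,"z":27,"claw":-1}
    - {"ax":0,"ay":-0.48,"az":0,"x":-53,"y":3,"z":28,"claw":-1}
    - {"ax":0,"ay":-0.517,"az":-0.003,"x":-53,"y":3,"z":28,"claw":-1}
    - {"ax":0,"ay":-0.517,"az":-0.003,"x":-53,"y":3,"z":28,"claw":-1}

```text
time_s: 12.82
tool_pos: [0.6969, -0.1021, 0.5332]
orientation: [[-0.534, 0.052, 0.844], [0.03, 0.999, -0.043], [-0.845, 0.002, -0.534]]
force: [-0.8, 0.1, -2.4]
opening: 0.0255
```

Emit:
jog_arm:
  rows:
    - {"ax":0,"ay":0,"az":0,"x":0,"y":0,"z":0,"claw":-1}
    - {"ax":0,"ay":0,"az":0,"x":0,"y":0,"z":0,"claw":-1}
    - {"ax":0,"ay":0,"az":0,"x":0,"y":0,"z":0,"claw":-1}
    - {"ax":0,"ay":0,"az":0,"x":0,"y":0,"z":0,"claw":-1}

```text
time_s: 13.15
tool_pos: [0.6972, -0.1021, 0.5337]
orientation: [[-0.534, 0.052, 0.844], [0.03, 0.999, -0.043], [-0.845, 0.002, -0.535]]
force: [0.3, 0.7, -1.7]
opening: 0.0253
```

```bash
python3 - <<'E'
from h import *
from station import capture,trace
s=readout.sense();O=s["orientation"];a=O@np.load("a_tool.npy");t=np.degrees(np.arccos(a[2]));print(a,t)
move(s["tool_pos"],O);g=s["tool_pos"]-.002*O[:,2]-.003*a
b=np.ascontiguousarray(capture("scene")[:,:,::-1]);w=capture("wrist")[:,:,::-1]
P=[proj("scene",g+d*a)[0] for d in(-.118,-.066,.059,.103)];print(np.round(P,1))
for r in trace("scene","slim_balance")[:2]:print(r["conf"],r["box"])
for p in P: cv2.circle(b,tuple(int(v) for v in p),1,(0,0,255),-1)
x,y=np.mean(P,0).astype(int);x=max(x,60);y=max(y,70)
cr=b[y-70:y+80,x-60:x+60];print(x,y)
cv2.imwrite("pics/f.png",np.hstack([cv2.resize(cr,(400,500),interpolation=cv2.INTER_CUBIC),cv2.resize(w,(400,500))]))
E
```

```text
[ 0.00393356 -0.0014104   0.99999127] 0.23942631520880484
shift mm [0. 0. 0.] rot [0. 0. 0.] | pos [ 0.6972 -0.1021  0.5337] q [-47.  -9.  47. 108.  17.  21.  78.] F [ 0.3  0.7 -1.7] op 0.0253 t 13.15
[[313.3  85.2]
 [315.5  65.2]
 [321.3  11.3]
 [323.5  -9.6]]
0.9 [310.3, 0.0, 22.1, 84.5]
318 70
```

View pics/f.png

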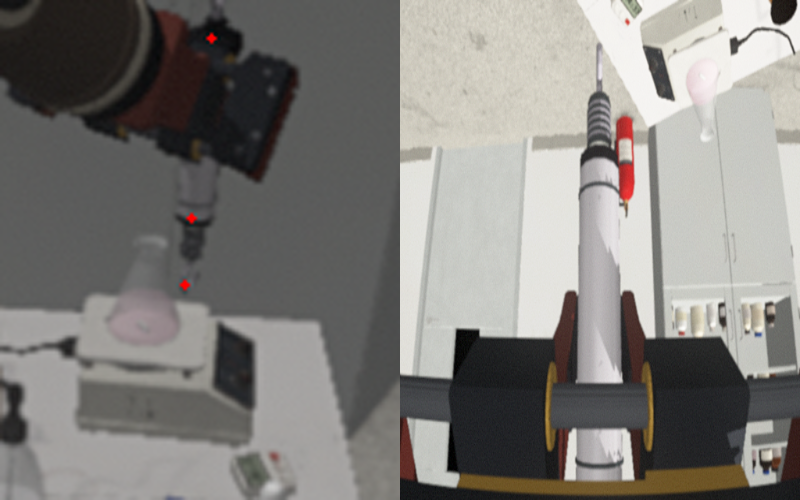

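The scene view shows the balance upright: the red predicted points lie on its flange (211,38), mouth (191,218) and hook (184,285). The wrist view shows the ferrule tight against the mouth, so the slide is home. Force and pose are steady, so I'll hand in.

```bash
python3 -c "
from station import readout,ctrl
s=readout.sense();print(s['tool_pos'],abs(s['joint_vel']).max(),s['opening'],s['time_s']);print(ctrl.close_job())"
```

```text
[ 0.69704939 -0.10193987  0.53344602] 0.3581123370774237 0.025436047561486392 13.3
the job is handed in; nothing more can be done
None
```

The slim balance is in the gripper, upright with the hook at the bottom, and I handed the job in at 13.3 s. The hand-in gives no verdict.

- **Draw to 5 N:** I pinched the ferrule and drew it 29.6 to 30.2 mm along the axis. The pull read 4.5 to 5.2 N, and I held it for about 0.7 s.
- **Ease back:** I brought it back at about 36 mm/s. The gripper stopped 0.8 mm short of its starting point with no pull left, and I opened it there.
- **Lift and turn:** I gripped the bare sleeve, lifted it straight up out of the rest and turned it upright.

**Last checks:** By the tool pose the axis is about 0.2° from vertical. The scene picture agrees within a few pixels. The hook is about 0.41 m above the bench, far higher than asked. The ferrule sits against the mouth, so the slide is home. The gripper is 25.4 mm open on the 26 mm sleeve, and the arm is still.

**Disagreements and what I did not check:**
- My first position from the fixed cameras was about 3 mm off sideways; I corrected it from wrist pictures.
- Before the sleeve grip, the hook appeared about 4 mm further out along the axis than predicted. I left that, because the grip had room to spare.
- I did not measure the other balance or the bystanders again afterwards. The gripper never came near them, and the force readings showed no unexpected contact.

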